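Pass capacitors into the dry box through its transfer lock

TASK

Load every capacitor waiting in the blue tray into the transfer lock of the dry box. First press down on the blue handle of the inner gate to feel that the gate is fully shut (push it home if it hangs ajar), and only then turn the cam lock's red crank half a turn to free the outer hatch, slide the hatch fully open and lay the capacitors side by side flat on the chamber floor. Slide the hatch shut, turn the crank fully back so that the cam draws the hatch tight on its seal, and last raise the inner gate to its top to let the capacitors into the dry air; the gate and the hatch must never be open together, and the flux bottle and the braid spool stay where they are.

Things in the scene. Friction and masses are not known exactly. Their poses are not given: they have to be found in the camera images.
- lock: the white dry box with its transfer lock, fixed. Origin on the bench (z = 0) under the chamber's centre; z up, +y to its left end (run-out deck to y 272 mm), -y to the dry box (y -112 to -272 mm, clear top 113 mm high, rod beyond), -x to the cam lock's side. Chamber: opening 160 (x) x 170 (y) mm, 48 mm deep, walls 12 mm thick, hatch guides on them 101 mm above the bench
- chamber_floor (a point): centre of the chamber floor, 40 mm above the bench, axes as the lock's; floor x -80 to 80, y -85 to 85 mm. Four capacitors fit in two rows, drum centres at x +-33 mm, y +45 and -35 mm, grasped across x; the gate handle stands at y -103 mm, so keep the gripper's body off -y
- cam_axis (a point): point on the vertical axis of the cam lock, at the top of the crank arm, 117 mm above the bench, on the pedestal before the chamber
- crank_post (a point): centre (half-way up) of the red upright crank post, 18 mm round, standing from 117 to 159 mm above the bench on the steel crank arm, 36 mm from the cam axis. It can be led round its half circle in a gripper of fixed orientation
- cam (a joint): rad: 0 = locked, crank to the lock's +y (left); 3.14 (stop) = released, crank to -y. Unlocks anticlockwise from above, the post passing on the -x side (towards the robot); locks clockwise. The spiral hook catches the hatch's bolt if the hatch has been pushed up to the seal (10 mm or less) and draws it in; under 6 N at the post; stays where left
- hatch_handle (a point): centre of the black pull bar on the clear outer hatch: 94 mm long along the lock's x, 12 mm thick, 14 mm high, 129 mm above the bench, 20 mm free beneath it
- hatch (a joint): travel of the outer hatch (m) along the lock's +y: 0 = tight on its seal, 0.006 = resting on the relaxed seal, 0.172 = fully open (stop). Friction 1.5 N; the seal pushes back up to 9 N over the last 6 mm, so only the cam holds it at 0. The cam must be released before the hatch can move
- gate_handle (a point): centre of the blue bar on top of the inner gate: 90 mm long along the lock's x, 12 mm thick, 14 mm high, 145 mm above the bench when the gate is shut; the gate is the sliding plate between chamber and dry box
- gate (a joint): height of the inner gate in m: 0 = shut on its sill (a stop), 0.048 = fully raised (a stop). It may start up to 0.02 ajar. Friction 4 N: it stays where left, goes down with about 3 N and up with about 6 N
- drum_a (a point): centre of the yellow drum of capacitor a: drum 35 x 35 x 35 mm, 35 g, lying in the tray; its thin red leads run out to 65 mm from this point along the capacitor's own -y and have no strength; grasp across x. May be absent
- drum_b (a point): centre of the yellow drum of capacitor b: drum 35 x 35 x 35 mm, 35 g, lying in the tray; its thin red leads run out to 65 mm from this point along the capacitor's own -y and have no strength; grasp across x. May be absent
- drum_c (a point): centre of the yellow drum of capacitor c: drum 35 x 35 x 35 mm, 35 g, lying in the tray; its thin red leads run out to 65 mm from this point along the capacitor's own -y and have no strength; grasp across x. May be absent
- drum_d (a point): centre of the yellow drum of capacitor d: drum 35 x 35 x 35 mm, 35 g, lying in the tray; its thin red leads run out to 65 mm from this point along the capacitor's own -y and have no strength; grasp across x. May be absent
- cap_a: capacitor a itself; its origin is the middle of drum and leads at the underside, 23.5 mm along its -y from the drum's centre
- cap_b: capacitor b itself; its origin is the middle of drum and leads at the underside, 23.5 mm along its -y from the drum's centre
- cap_c: capacitor c itself; its origin is the middle of drum and leads at the underside, 23.5 mm along its -y from the drum's centre
- cap_d: capacitor d itself; its origin is the middle of drum and leads at the underside, 23.5 mm along its -y from the drum's centre
- tray: blue open tray, fixed, at the left end of the bench: 286 (x) x 206 (y) x 10 mm, wall and floor 3 mm; origin under its centre
- bottle_mid (a point): middle of the small flux bottle, 34 mm round, 94 mm high: a bystander standing left of the case
- spool_mid (a point): middle of the white braid spool, 60 mm round, 16 mm high: a bystander

How it is judged:
By the outcome, as a careful person would: the job done as asked, in the order asked, and still so for the second after the job is handed in, with the robot touching nothing.
Of cap_a, cap_b, cap_c, cap_d only 2 to 4 are there at a start; the rules pass over those that are not, and their reading is None.
At some moment in a run one of cap_a, cap_b, cap_c, cap_d may be knocked a few centimetres aside while the robot is not near it.
Once in a run the grip may slacken for a moment while it holds something.
It also fails if it takes over 210 s, if anything falls off the work surface, if the arm or the gripper's body presses on something with over 40 N, if the wrist force passes 120 N, or if a joint passes its speed limit or range.

ROBOT

A 6-joint arm with a two-finger parallel gripper is mounted at the origin on a cart in front of the work surface, level with it; the furniture and walls round the work are solid. World frame = base frame: x ahead of the robot, y to its left, z up, the work surface at z = 0. Lengths are in m, angles in rad, forces in N, time in s.
With the tool pointing down it reaches from about 0.25 to 0.775 m from the base axis. Payload 4 kg.
Tool frame: the origin (TCP) lies at the very end of the fingers, on their centre line; the grasp point (between the pads) lies 19 mm behind it (robot.pinch_z is the distance from the TCP to the grasp point, in m); z points along the fingers, y is the line along which they close (so a half turn about z gives the same grasp; the last joint's range is limited). The gripper opens to 94 mm and grips with 3 to 60 N. Pads are 16 mm wide; open, the fingers measure 119 mm over their backs; the gripper's body (75 mm by 177 mm) begins 78 mm behind the grasp point.
Start: joints at [1.224, 0.087, 1.371, -0, 1.684, -0.103], TCP at [0.133, 0.534, 0.206] pointing down, gripper open.
Joint ranges: [-3.1, 3.1], [-0.76, 2.03], [0.27, 2.55], [-1.08, 4.22], [0.17, 2.65], [-2.57, 2.57]. Speed limits (rad/s): [2.79, 2.79, 3.14, 3.14, 3.14, 3.14].

INTERFACE

Orientations are given as [roll, pitch, yaw] about the fixed x, y, z axes, in that order (R = Rz(yaw) Ry(pitch) Rx(roll)).
In Python, from bench import robot gives the robot as it stands.
- The arm moves only by the tool arm_command, never from a script. Its argument "targets" is one flat list of numbers, 7 for each row, row after row: the turn, a rotation vector about the tool's x, y, z in degrees, then the shift along the tool's x, y, z in mm, then the closure, from -1 (fully open) to 1 (shut). In form: [ax, ay, az, x, y, z, hand, ax, ay, az, x, y, z, hand, ...]. A call has 1 to 20 rows; each row is the pose to reach, as a shift and turn from the pose commanded when the call began, along the tool's axes at that moment; what a row does not reach only later rows make up. A row lasts 1/10 s, in which the tool goes at most 50 mm and 8.59 degrees, less where a joint would pass 70% of its speed; a pose out of reach is approached as far as the arm can. A call with a gripper value outside its range is refused whole. The fingers move at their own pace and stop on an object; the grip force is fixed at half the most. Time passes only in rows, so rows that repeat a pose let the fingers close. It gives the time, the measured TCP pose, the force, the opening and the grip force at its end, in the units of the state.
- robot.get_obs(): the state, without advancing time (a new reading comes with each control period).
- robot.snapshot(name): name is "side" or "top"; returns a dict with "color" (400x640x3 uint8, red, green, blue), "range_z" (400x640 float32, m along the optical axis (not along the pixel's ray), 0 where there is no reading), "fx", "fy", "cx", "cy" (pixels), "T" (4x4, takes a point from camera to world coordinates). Camera axes: x right, y down, z forward; pixel columns grow to the right and rows downward; lengths in m; the calibration is good to about 2 mm. A picture is of the moment at which its call begins.
- robot.close_job(): hands the job in; it is judged then, once.
The state is a dict: "time": time; "joint_positions": joint angles; "qvel": joint speeds; "joint_torque": joint torques, N m; "tool_pos": TCP position; "ee_rot": TCP orientation; "wrist_force": force on the tool from outside, world axes, zero at the start; "wrist_torque": the same for the moment, N m; "width": finger opening in m; "finger_force": force on a finger pad.
Only numpy, scipy, OpenCV 4.12 (cv2) and the standard library are available. Lean on these libraries where they do the work, as an engineer would, in place of code of your own. Each camera call takes 0.05 s, during which the arm holds its last target. There are 200 camera calls.

## Working session

There is one attempt and no reset: what is moved stays moved. The work goes in short steps, Python scripts to look and compute and a tool call to move; the robot and the scene stay as the last step left them, time stands still between calls to the robot, and variables do not carry over. Pictures are saved under pics/ and viewed, at most 14 in all, crops included, and the job is handed in when it is done.

Besides the shell and the picture viewer there is one more tool, called by a JSON object that holds its "op" and its "data", one argument or row to a line. arm_command: Moves the arm, as the interface text tells. Its arguments: {"type":"object","properties":{"targets":{"type":"array"}},"required":["targets"]}

```bash
ls; mkdir -p pics; cat > h.py <<'E'
import numpy as np,cv2
from bench import robot
def snap(n):
    s=robot.snapshot(n); np.savez('/tmp/%s.npz'%n,**s); return s
def w(s,u,v,z=None):
    """pixel->world by depth (z None) or on plane z"""
    T=np.array(s['T']);r=np.array([(u-s['cx'])/s['fx'],(v-s['cy'])/s['fy'],1.])
    if z is None:
        d=s['range_z'][int(v)-1:int(v)+2,int(u)-1:int(u)+2];d=d[d>0]
        k=np.median(d) if len(d) else np.nan
    else: k=(z-T[2,3])/(T[:3,:3]@r)[2]
    return T[:3,:3]@(r*k)+T[:3,3]
E
python3 - <<'E'
from h import *
o=robot.get_obs()
print({k:np.round(v,3).tolist() for k,v in o.items()})
for n in('top','side'):
    s=snap(n);print(n,s['fx'],s['cx'],s['cy'],np.round(s['T'],3).tolist())
    cv2.imwrite(f'pics/{n}0.png',s['color'][:,:,::-1])
E
```

```text
pics
{'time': 0.0, 'joint_positions': [1.224, 0.088, 1.372, -0.0, 1.684, -0.103], 'qvel': [-0.001, -0.001, 0.0, 0.0, -0.001, -0.001], 'joint_torque': [-0.001, -34.018, -30.243, 0.072, 0.033, -0.0], 'tool_pos': [0.133, 0.533, 0.204], 'ee_rot': [-3.139, -0.0, 2.898], 'wrist_force': [0.888, 1.591, 0.04], 'wrist_torque': [0.004, 0.037, -0.034], 'finger_force': 0.0, 'width': 0.094}
top 440.1511466021933 324.6854226785741 204.61570176614296 [[0.018, -0.99, 0.137, 0.384], [-1.0, -0.017, 0.011, -0.093], [-0.008, -0.137, -0.991, 1.424], [0.0, 0.0, 0.0, 1.0]]
side 499.26801358758615 314.2008576934319 189.90031469379335 [[-0.997, -0.047, 0.069, 0.462], [-0.083, 0.491, -0.867, 1.12], [0.007, -0.87, -0.493, 0.817], [0.0, 0.0, 0.0, 1.0]]
```

View pics/top0.png

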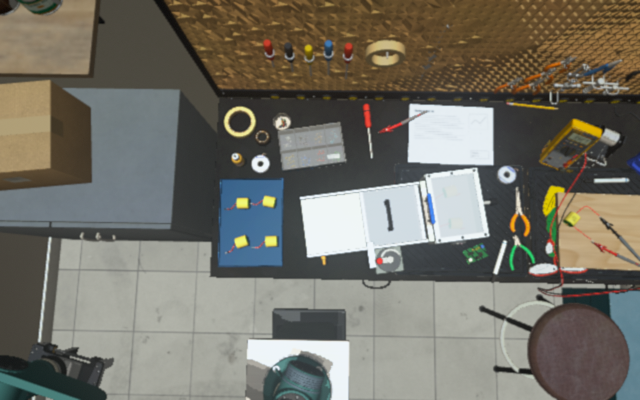

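View pics/side0.png

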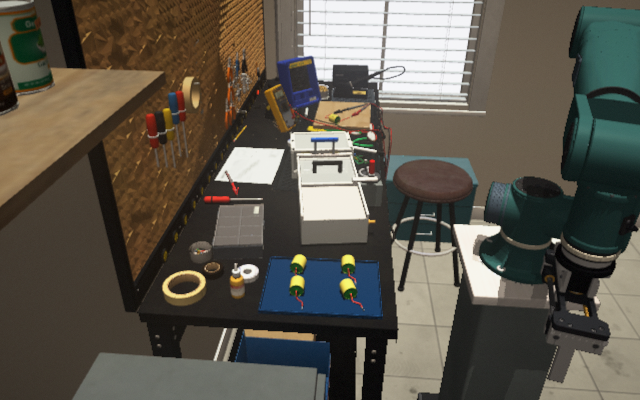

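```bash
python3 - <<'E'
from h import *
t=cv2.imread('pics/top0.png');s=cv2.imread('pics/side0.png')
a=cv2.resize(t[160:280,295:495],None,fx=4,fy=4,interpolation=cv2.INTER_CUBIC);cv2.imwrite('pics/c1.png',a)
b=cv2.resize(s[125:245,280:390],None,fx=5,fy=5,interpolation=cv2.INTER_CUBIC);cv2.imwrite('pics/c2.png',b)
c=cv2.resize(t[140:270,215:290],None,fx=4.5,fy=4.5,interpolation=cv2.INTER_CUBIC);d=cv2.resize(s[250:320,255:385],None,fx=3.5,fy=3.5,interpolation=cv2.INTER_CUBIC)
o=np.zeros((585,800,3),np.uint8);o[:585,:337]=c[:585,:337];o[:245,340:795]=d;cv2.imwrite('pics/c3.png',o)
# yellow blobs
for n in('top','side'):
    S=np.load(f'/tmp/{n}.npz');hsv=cv2.cvtColor(S['color'],cv2.COLOR_RGB2HSV)
    m=cv2.inRange(hsv,(22,120,100),(35,255,255))
    if n=='top': m[:170]=0;m[:,300:]=0;m[280:]=0
    else: m[:250]=0;m[:,:255]=0;m[:,390:]=0
    k,l,st,ce=cv2.connectedComponentsWithStats(m)
    for i in range(1,k):
        if st[i,4]>25:
            u,v=ce[i];print(n,np.round(ce[i],1),st[i],np.round(w(S,u,v),4),np.round(w(S,u,v,.035),4))
E
```

```text
top [268.6 201.2] [263 196  13  11 107] [0.5827 0.101  0.0367] [0.583  0.1012 0.035 ]
top [242.1 202.6] [237 198  12  10 108] [0.577  0.1854 0.0359] [0.5771 0.1855 0.035 ]
top [240.8 241.4] [235 236  13  12 111] [0.4534 0.1841 0.0349] [0.4534 0.1841 0.035 ]
top [271.  240.7] [265 236  12  10 108] [0.4572 0.0888 0.0373] [0.4573 0.0891 0.035 ]
side [299.5 259.6] [292 254  15  14 129] [0.5786 0.1078 0.0362] [0.5788 0.1062 0.035 ]
side [347.6 259.5] [341 254  14  12 125] [0.4566 0.097  0.0371] [0.4566 0.0943 0.035 ]
side [297.2 281.4] [290 276  15  13 134] [0.5746 0.1951 0.0382] [0.5751 0.1913 0.035 ]
side [346.5 284.7] [340 279  16  14 144] [0.4566 0.1925 0.0349] [0.4566 0.1926 0.035 ]
```

View pics/c1.png

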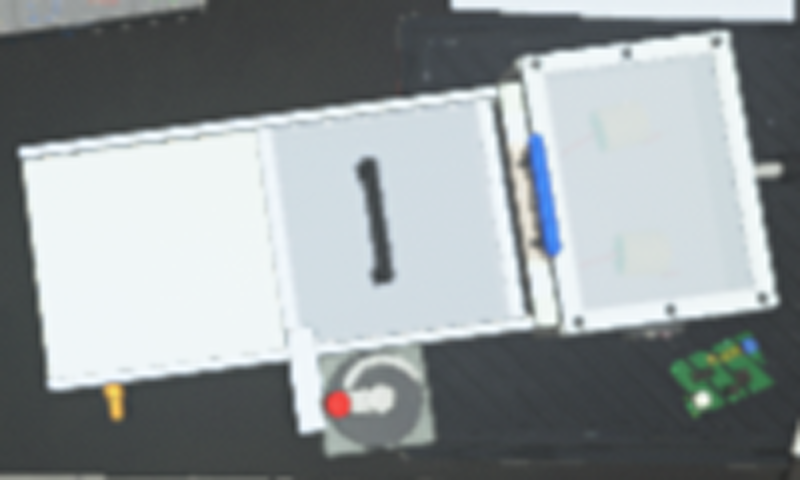

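View pics/c2.png

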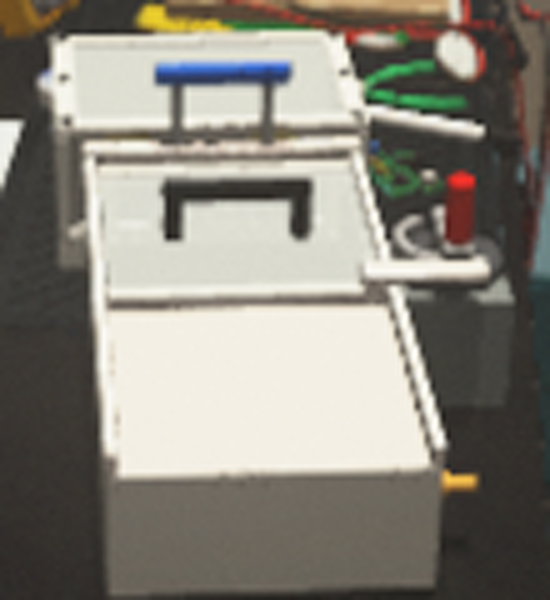

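View pics/c3.png

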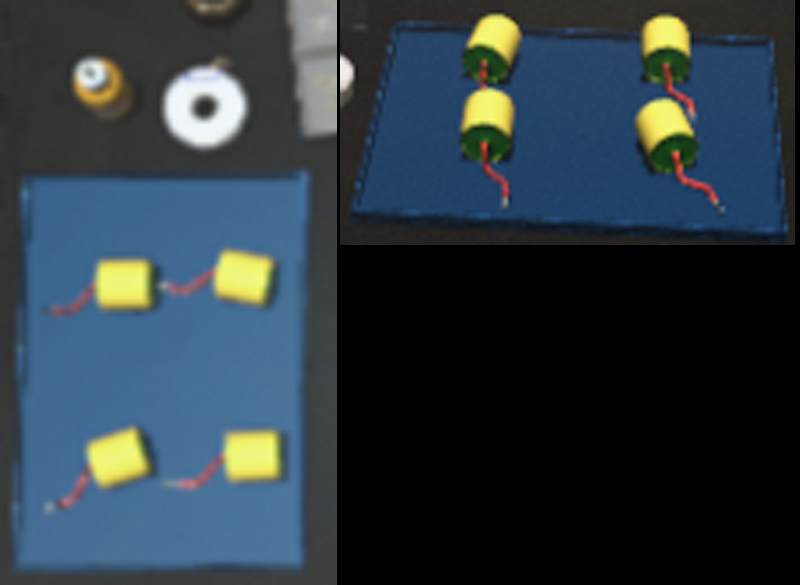

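```bash
python3 - <<'E'
from h import *
t=np.load('/tmp/top.npz');s=np.load('/tmp/side.npz')
def ray(S,u,v):
    T=S['T'];r=T[:3,:3]@np.array([(u-S['cx'])/S['fx'],(v-S['cy'])/S['fy'],1.]);return T[:3,3],r/np.linalg.norm(r)
def tri(a,b):
    (p,d),(q,e)=ray(t,*a),ray(s,*b)
    k=np.linalg.lstsq(np.c_[d,-e],q-p,rcond=None)[0];A=p+k[0]*d;B=q+k[1]*e
    return np.round((A+B)/2,4),round(np.linalg.norm(A-B),4)
C1=lambda x,y:(295+x/4,160+y/4); C2=lambda x,y:(280+x/5,125+y/5)
P={'hatch far':((368,162),(167,188)),'hatch near':((382,278),(307,187)),'gate far':((537,140),(160,72)),'gate near':((553,250),(288,71)),'post top':((338,404),(461,181))}
for k,(a,b) in P.items():
    a=C1(*a);b=C2(*b);print(k,*tri(a,b),'depth',np.round(w(t,*a),4),np.round(w(s,*b),4))
for n,(a,z) in {'cam':((380,398),.117),'deck BL':((18,150),.101),'deck near':((50,388),.101),'ch far':((500,87),.101),'box tr':((728,33),.113),'box br':((776,303),.113),'box tl':((522,62),.113),'box bl':((567,330),.113)}.items():
    a=C1(*a);print(n,np.round(w(t,*a,z),4),np.round(w(t,*a),4))
# drum orientation from minAreaRect of depth-high mask / yellow mask in upscaled
hsv=cv2.cvtColor(cv2.resize(t['color'],None,fx=6,fy=6,interpolation=cv2.INTER_CUBIC),cv2.COLOR_RGB2HSV)
m=cv2.inRange(hsv,(20,100,90),(36,255,255));m[:170*6]=0;m[:,300*6:]=0;m[280*6:]=0
for c in cv2.findContours(m,0,2)[0]:
    if cv2.contourArea(c)>1500: print(cv2.minAreaRect(c),np.array(cv2.minAreaRect(c)[0])/6)
E
```

```text
hatch far [ 0.5764 -0.2641  0.1279] 0.0024 depth [ 0.5766 -0.2632  0.1348] [ 0.5744 -0.2535  0.133 ]
hatch near [ 0.4901 -0.2743  0.1277] 0.0026 depth [ 0.4912 -0.2738  0.1311] [ 0.4887 -0.268   0.1307]
gate far [ 0.5912 -0.3839  0.1529] 0.0019 depth [ 0.5906 -0.3818  0.1622] [ 0.5896 -0.3764  0.1561]
gate near [ 0.5091 -0.3942  0.1529] 0.0053 depth [ 0.511  -0.3925  0.1605] [ 0.5063 -0.3864  0.1561]
post top [ 0.3972 -0.239   0.1536] 0.0026 depth [ 0.3985 -0.2388  0.1558] [ 0.3964 -0.2275  0.1592]
cam [ 0.4039 -0.2741  0.117 ] [ 0.4039 -0.274   0.1179]
deck BL [ 0.5864 -0.0019  0.101 ] [ 0.602   0.0052 -0.001 ]
deck near [ 0.4071 -0.0304  0.101 ] [ 0.4089 -0.0256 -0.0006]
ch far [ 0.6411 -0.3683  0.101 ] [ 0.6413 -0.3685  0.1   ]
box tr [ 0.6833 -0.5387  0.113 ] [ 0.7079 -0.5754  0.0054]
box br [ 0.4791 -0.5683  0.113 ] [ 0.4871 -0.6078  0.004 ]
box tl [ 0.6583 -0.3826  0.113 ] [ 0.6595 -0.3838  0.1075]
box bl [ 0.4564 -0.4132  0.113 ] [ 0.4567 -0.4143  0.1086]
((1626.051513671875, 1447.634033203125), (61.75442123413086, 74.51396942138672), 87.39744567871094) [271.00858561 241.27233887]
((1446.60009765625, 1451.2999267578125), (62.2968635559082, 76.84333801269531), 71.56504821777344) [241.10001628 241.88332113]
((1454.5, 1219.5), (61.0, 75.0), 90.0) [242.41666667 203.25      ]
((1613.6490478515625, 1209.88525390625), (73.7498550415039, 61.92051315307617), 11.768289566040039) [268.94150798 201.64754232]
```

```bash
cat >> h.py <<'E'
from scipy.spatial.transform import Rotation as Ro
O=np.array([.537,-.2845]);Y=np.radians(8.4)
def L(x,y):  # lock mm -> world m
    c,s=np.cos(Y),np.sin(Y);return O+np.array([c*x-s*y,s*x+c*y])/1000
def go(*tg):
    """targets (x,y,z,yawdeg) world -> rows in tool axes"""
    o=robot.get_obs();R=Ro.from_euler('xyz',o['ee_rot']);p=np.array(o['tool_pos'])
    print('t',round(o['time'],2),'pos',np.round(p,4),'yaw',round(np.degrees(o['ee_rot'][2]),1),'F',np.round(o['wrist_force'],1),'w',round(o['width'],4))
    for x,y,z,yw in tg:
        d=R.inv().apply(np.array([x,y,z])-p)*1000
        r=np.degrees((R.inv()*Ro.from_euler('xyz',[np.pi,0,np.radians(yw)])).as_rotvec())
        print(np.round(r,1).tolist(),np.round(d,1).tolist(),'n>=',max(np.linalg.norm(d)/50,np.linalg.norm(r)/8.59).round(1))
E
python3 - <<'E'
from h import *
g=(.551,-.388)
go((*g,.22,98.4),(*g,.165,98.4))
t=np.load('/tmp/top.npz')
for x,y in((308,420),(300,380),(310,340),(345,440),(400,370),(232,0)): print(x,y,np.round(w(t,295+x/4,160+y/4),3))
E
```

```text
t 0.1 pos [0.1326 0.5333 0.2045] yaw 166.0 F [0.7 0.2 1. ] w 0.0941
[-0.1, 0.1, 67.6] [-628.4, -793.1, -14.2] n>= 20.2
[-0.1, 0.1, 67.6] [-628.4, -793.0, 40.8] n>= 20.3
308 420 [ 0.387 -0.222  0.106]
300 380 [ 0.416 -0.216  0.107]
310 340 [ 0.446 -0.224  0.106]
345 440 [ 0.373 -0.253  0.079]
400 370 [ 0.425 -0.293  0.092]
232 0 [ 0.731 -0.169 -0.002]
```

{"op": "arm_command", "data": {
  "targets": [0,0,67.6,-628.4,-793,-14,1,0,0,67.6,-628.4,-793,-14,1,0,0,67.6,-628.4,-793,-14,1,0,0,67.6,-628.4,-793,-14,1,0,0,67.6,-628.4,-793,-14,1,0,0,67.6,-628.4,-793,-14,1,0,0,67.6,-628.4,-793,-14,1,0,0,67.6,-628.4,-793,-14,1,0,0,67.6,-628.4,-793,-14,1,0,0,67.6,-628.4,-793,-14,1,0,0,67.6,-628.4,-793,-14,1,0,0,67.6,-628.4,-793,-14,1,0,0,67.6,-628.4,-793,-14,1,0,0,67.6,-628.4,-793,-14,1,0,0,67.6,-628.4,-793,-14,1,0,0,67.6,-628.4,-793,-14,1,0,0,67.6,-628.4,-793,-14,1,0,0,67.6,-628.4,-793,-14,1,0,0,67.6,-628.4,-793,-14,1,0,0,67.6,-628.4,-793,-14,1]
}}

```text
time: 2.1
tool_pos: [0.5466, -0.3785, 0.2184]
ee_rot: [-3.141, -0.001, 1.718]
wrist_force: [0.3, -0.8, 1.4]
width: 0.0005
finger_force: 0.0
```

```bash
python3 - <<'E'
from h import *
g=(.551,-.388)
go((*g,.168,98.4),(*g,.152,98.4))
E
```

```text
t 2.1 pos [ 0.5466 -0.3785  0.2184] yaw 98.4 F [ 0.3 -0.8  1.4] w 0.0005
[-0.0, -0.1, 0.0] [-10.1, 3.0, 50.3] n>= 1.0
[-0.0, -0.1, 0.0] [-10.1, 3.0, 66.3] n>= 1.3
```

{"op": "arm_command", "data": {
  "targets": [0,0,0,-2,0,30,1,0,0,0,-2,0,45,1,0,0,0,-2,0,48,1,0,0,0,-2,0,50,1,0,0,0,-2,0,52,1,0,0,0,-2,0,54,1,0,0,0,-2,0,56,1,0,0,0,-2,0,58,1,0,0,0,-2,0,60,1,0,0,0,-2,0,62,1]
}}

```text
time: 3.1
tool_pos: [0.5468, -0.3786, 0.158]
ee_rot: [3.141, 0.0, 1.718]
wrist_force: [0.2, 1.2, 2.4]
width: 0.0004
finger_force: 1.3
```

{"op": "arm_command", "data": {
  "targets": [0,0,0,-5,0,-6,1,0,0,0,-9,3,-6,1,0,0,0,-9,3,-6,1,0,0,0,-9,3,0,1,0,0,0,-9,3,2,1,0,0,0,-9,3,4,1,0,0,0,-9,3,6,1,0,0,0,-9,3,6,1]
}}

```text
time: 3.9
tool_pos: [0.5512, -0.3875, 0.1523]
ee_rot: [3.14, 0.002, 1.718]
wrist_force: [0.2, -1.2, 4.3]
width: 0.0003
finger_force: 2.0
```

{"op": "arm_command", "data": {
  "targets": [0,0,0,0,0,1,1,0,0,0,0,0,2,1,0,0,0,0,0,3,1,0,0,0,0,0,3,1]
}}

```text
time: 4.3
tool_pos: [0.5512, -0.3876, 0.1522]
ee_rot: [3.139, 0.003, 1.718]
wrist_force: [-2.6, -0.4, 11.7]
width: 0.0002
finger_force: 5.7
```

```bash
python3 - <<'E'
from h import *
c=L(-131,30);print('cam',c);p=c+(L(0,36)-L(0,0));print('post',p)
p=(.3975,-.239)
go((.551,-.388,.21,98.4),(*p,.21,98.4),(*p,.127,98.4))
print([np.round(36*np.array([np.cos(a),np.sin(a)]),1).tolist() for a in ()])
E
```

```text
cam [ 0.40302283 -0.27395871]
post [ 0.39776384 -0.2383449 ]
t 4.3 pos [ 0.5512 -0.3876  0.1522] yaw 98.4 F [-2.6 -0.4 11.7] w 0.0002
[0.2, 0.2, 0.0] [-0.5, -0.1, -57.8] n>= 1.2
[0.2, 0.2, 0.0] [169.4, -130.1, -58.7] n>= 4.4
[0.2, 0.2, 0.0] [169.6, -130.3, 24.3] n>= 4.3
[]
```

{"op": "arm_command", "data": {
  "targets": [0,0,0,0,0,-40,1,0,0,0,0,0,-60,0,0,0,0,170,-130,-60,0,0,0,0,170,-130,-60,0,0,0,0,170,-130,-60,0,0,0,0,170,-130,-60,0,0,0,0,170,-130,-60,0,0,0,0,170,-130,-60,0,0,0,0,170,-130,-30,0,0,0,0,170,-130,0,0,0,0,0,170,-130,20,0,0,0,0,170,-130,22,0,0,0,0,170,-130,22,0,0,0,0,170,-130,22,1,0,0,0,170,-130,22,1,0,0,0,170,-130,22,1,0,0,0,170,-130,22,1,0,0,0,170,-130,22,1]
}}

```text
time: 6.1
tool_pos: [0.3982, -0.2381, 0.1272]
ee_rot: [3.139, 0.001, 1.718]
wrist_force: [1.3, 0.9, 1.3]
width: 0.0178
finger_force: 30.0
```

```bash
python3 - <<'E'
from h import *
s=snap('top');t=s['color'][:,:,::-1];cv2.imwrite('pics/c4.png',cv2.resize(t[180:290,330:470],None,fx=4,fy=4,interpolation=cv2.INTER_CUBIC))
go()
# circle offsets: cam at offset (-36 along +y lock = tool x)
print([np.round([36*(np.cos(a)-1),-36*np.sin(a)],1).tolist() for a in np.radians(np.arange(10,181,10))])
E
```

```text
t 6.15 pos [ 0.3982 -0.2381  0.1271] yaw 98.5 F [2.7 0.2 2. ] w 0.0174
[[-0.5, -6.3], [-2.2, -12.3], [-4.8, -18.0], [-8.4, -23.1], [-12.9, -27.6], [-18.0, -31.2], [-23.7, -33.8], [-29.7, -35.5], [-36.0, -36.0], [-42.3, -35.5], [-48.3, -33.8], [-54.0, -31.2], [-59.1, -27.6], [-63.6, -23.1], [-67.2, -18.0], [-69.8, -12.3], [-71.5, -6.3], [-72.0, -0.0]]
```

View pics/c4.png

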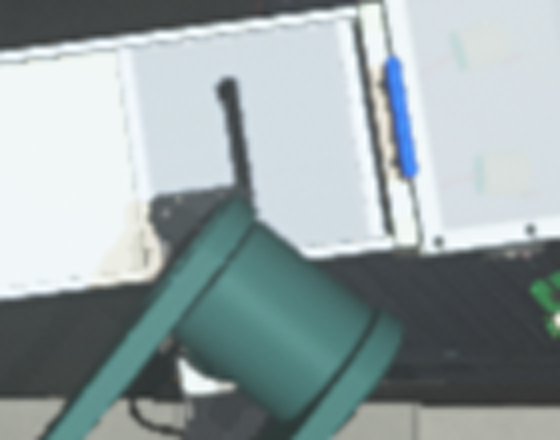

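{"op": "arm_command", "data": {
  "targets": [0,0,0,-0.5,-6.3,0,1,0,0,0,-2.2,-12.3,0,1,0,0,0,-4.8,-18,0,1,0,0,0,-8.4,-23.1,0,1,0,0,0,-12.9,-27.6,0,1,0,0,0,-18,-31.2,0,1,0,0,0,-23.7,-33.8,0,1,0,0,0,-29.7,-35.5,0,1,0,0,0,-36,-36,0,1,0,0,0,-36,-36,0,1]
}}

```text
time: 7.15
tool_pos: [0.3683, -0.2759, 0.1273]
ee_rot: [3.138, -0.006, 1.72]
wrist_force: [3.4, 7.8, 5.6]
width: 0.0173
finger_force: 30.0
```

```bash
python3 - <<'E'
from h import *
go()
E
```

```text
t 7.15 pos [ 0.3683 -0.2759  0.1273] yaw 98.6 F [3.4 7.8 5.6] w 0.0173
```

{"op": "arm_command", "data": {
  "targets": [0,0,0,-6.3,0.5,0,1,0,0,0,-12.3,2.2,0,1,0,0,0,-18,4.8,0,1,0,0,0,-23.1,8.4,0,1,0,0,0,-27.6,12.9,0,1,0,0,0,-31.2,18,0,1,0,0,0,-33.8,23.7,0,1,0,0,0,-35.5,29.7,0,1,0,0,0,-36,36,0,1,0,0,0,-36,39,0,1,0,0,0,-36,39,0,1]
}}

```text
time: 8.25
tool_pos: [0.4097, -0.3231, 0.1278]
ee_rot: [-3.137, 0.03, 1.713]
wrist_force: [-0.3, -31.7, -8.4]
width: 0.0089
finger_force: 32.1
```

```bash
python3 - <<'E'
from h import *
go()
E
```

```text
t 8.25 pos [ 0.4097 -0.3231  0.1278] yaw 98.1 F [ -0.3 -31.7  -8.4] w 0.0089
```

{"op": "arm_command", "data": {
  "targets": [0,0,0,0,0,0,-0.2,0,0,0,0,0,0,-0.2,0,0,0,0,0,0,-0.2,0,0,0,0,0,0,-0.2,0,0,0,0,0,-45,-0.2,0,0,0,0,0,-90,-0.2,0,0,0,130,170,-90,-0.2,0,0,0,130,170,-90,-0.2,0,0,0,130,170,-90,-0.2,0,0,0,130,170,-90,-0.2,0,0,0,130,170,-90,-0.2]
}}

```text
time: 9.35
tool_pos: [0.5617, -0.1517, 0.2155]
ee_rot: [-3.141, -0.002, 1.723]
wrist_force: [-0.4, -1.0, -0.4]
width: 0.0561
finger_force: 0.0
```

```bash
python3 - <<'E'
from h import *
s=snap('top');t=s['color'];hsv=cv2.cvtColor(t,cv2.COLOR_RGB2HSV)
m=cv2.inRange(hsv,(0,150,90),(6,255,255))|cv2.inRange(hsv,(174,150,90),(180,255,255));m[:230]=0;m[300:]=0;m[:,:340]=0;m[:,440:]=0
k,l,st,ce=cv2.connectedComponentsWithStats(m)
for i in range(1,k):print(ce[i],st[i],w(s,*ce[i]).round(4),w(s,*ce[i],.159).round(4))
cv2.imwrite('pics/c5.png',cv2.resize(t[180:290,330:470,::-1],None,fx=4,fy=4,interpolation=cv2.INTER_CUBIC))
go()
E
```

```text
[404.03030303 262.18181818] [401 260   7   6  33] [ 0.3964 -0.3084  0.1576] [ 0.3964 -0.3082  0.159 ]
t 9.4 pos [ 0.5618 -0.1519  0.2153] yaw 98.7 F [0.5 0.9 0.1] w 0.0565
```

View pics/c5.png

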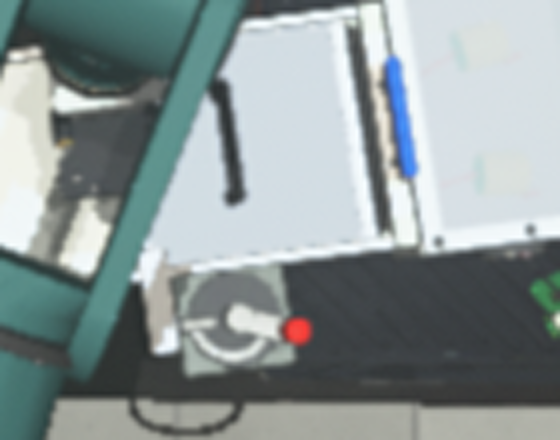

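```bash
python3 - <<'E'
from h import *
p=(.397,-.3085)
go((*p,.21,98.4),(*p,.127,98.4))
E
```

```text
t 9.4 pos [ 0.5618 -0.1519  0.2153] yaw 98.7 F [0.5 0.9 0.1] w 0.0565
[-0.0, -0.1, 0.3] [-129.9, -186.6, 5.2] n>= 4.5
[-0.0, -0.1, 0.3] [-130.0, -186.6, 88.2] n>= 4.9
```

{"op": "arm_command", "data": {
  "targets": [0,0,0,-130,-186.6,5,-0.2,0,0,0,-130,-186.6,5,-0.2,0,0,0,-130,-186.6,5,-0.2,0,0,0,-130,-186.6,5,-0.2,0,0,0,-130,-186.6,5,-0.2,0,0,0,-130,-186.6,5,-0.2,0,0,0,-130,-186.6,50,-0.2,0,0,0,-130,-186.6,80,-0.2,0,0,0,-130,-186.6,88,-0.2,0,0,0,-130,-186.6,88,1,0,0,0,-130,-186.6,88,1,0,0,0,-130,-186.6,88,1,0,0,0,-130,-186.6,88,1,0,0,0,-130.8,-183.6,88,1,0,0,0,-131.6,-180.6,88,1,0,0,0,-132,-177.6,88,1,0,0,0,-132.2,-174.6,88,1,0,0,0,-132.2,-172.6,88,1,0,0,0,-132.2,-171.6,88,1,0,0,0,-132.2,-171.6,88,1]
}}

```text
time: 11.4
tool_pos: [0.4068, -0.3147, 0.1293]
ee_rot: [-3.134, 0.006, 1.717]
wrist_force: [-9.6, -7.1, 4.3]
width: 0.0177
finger_force: 30.0
```

```bash
python3 - <<'E'
from h import *
go()
E
```

```text
t 11.4 pos [ 0.4068 -0.3147  0.1293] yaw 98.4 F [-9.6 -7.1  4.3] w 0.0177
```

```bash
python3 - <<'E'
from h import *
h=(.537,-.294)
go((.4068,-.3147,.2,98.4),(*h,.2,98.4),(*h,.114,98.4))
E
```

```text
t 11.4 pos [ 0.4068 -0.3147  0.1293] yaw 98.4 F [-9.6 -7.1  4.3] w 0.0177
[-0.4, 0.4, -0.0] [-0.4, -0.5, -70.7] n>= 1.4
[-0.4, 0.4, -0.0] [1.1, 131.3, -71.6] n>= 3.0
[-0.4, 0.4, -0.0] [1.7, 131.9, 14.4] n>= 2.7
```

{"op": "arm_command", "data": {
  "targets": [0,0,0,0,0,0,-0.2,0,0,0,0,0,0,-0.2,0,0,0,0,0,0,-0.2,0,0,0,0,0,-40,-0.2,0,0,0,0,0,-72,0,0,0,0,2,132,-72,1,0,0,0,2,132,-72,1,0,0,0,2,132,-72,1,0,0,0,2,132,-72,1,0,0,0,2,132,-72,1,0,0,0,2,132,-72,1,0,0,0,2,132,-30,1,0,0,0,2,132,0,1,0,0,0,2,132,14,1,0,0,0,2,132,14,1,0,0,0,2,132,14,1]
}}

```text
time: 13.0
tool_pos: [0.54, -0.2905, 0.1158]
ee_rot: [3.14, 0.001, 1.717]
wrist_force: [-0.6, 0.1, 0.9]
width: 0.0005
finger_force: 0.0
```

```bash
python3 - <<'E'
from h import *
h=(.537,-.294)
e=L(0,1)-L(0,0)
go(*[(h[0]+e[0]*d,h[1]+e[1]*d,.114,98.4) for d in (10,188)])
E
```

```text
t 13.0 pos [ 0.54   -0.2905  0.1158] yaw 98.4 F [-0.6  0.1  0.9] w 0.0005
[0.1, 0.1, -0.0] [7.0, -3.5, 1.8] n>= 0.2
[0.1, 0.1, -0.0] [185.0, -3.5, 1.6] n>= 3.7
```

{"op": "arm_command", "data": {
  "targets": [0,0,0,6,-3,0,1,0,0,0,14,-3,0,1,0,0,0,24,-3,0,1,0,0,0,36,-3,0,1,0,0,0,48,-3,0,1,0,0,0,60,-3,0,1,0,0,0,72,-3,0,1,0,0,0,84,-3,0,1,0,0,0,96,-3,0,1,0,0,0,108,-3,0,1,0,0,0,120,-3,0,1,0,0,0,132,-3,0,1,0,0,0,144,-3,0,1,0,0,0,156,-3,0,1,0,0,0,166,-3,0,1,0,0,0,174,-3,0,1,0,0,0,180,-3,0,1,0,0,0,184,-3,0,1,0,0,0,186,-3,0,1,0,0,0,186,-3,0,1]
}}

```text
time: 15.0
tool_pos: [0.5106, -0.1138, 0.1143]
ee_rot: [3.141, 0.016, 1.715]
wrist_force: [4.7, -18.9, -4.8]
width: 0.0008
finger_force: 9.6
```

```bash
python3 - <<'E'
from h import *
go()
e=L(0,1)-L(0,0)
p=np.array(robot.get_obs()['tool_pos'][:2]);d=p-O;print('lock xy',d@[np.cos(Y),np.sin(Y)],d@[-np.sin(Y),np.cos(Y)])
E
```

```text
t 15.0 pos [ 0.5106 -0.1138  0.1143] yaw 98.3 F [  4.7 -18.9  -4.8] w 0.0008
lock xy -0.0012350659661940033 0.17268411143102727
```

```bash
cat >> h.py <<'E'
def caps():
    S=snap('top');hsv=cv2.cvtColor(cv2.resize(S['color'],None,fx=6,fy=6,interpolation=cv2.INTER_CUBIC),cv2.COLOR_RGB2HSV)
    m=cv2.inRange(hsv,(20,100,90),(36,255,255));m[:150*6]=0;m[:,445*6:]=0;m[290*6:]=0;m[:,:200*6]=0
    for c in cv2.findContours(m,0,2)[0]:
        if cv2.contourArea(c)>1500:
            (u,v),(a,b),th=cv2.minAreaRect(c)
            ax=th if a>b else th-90   # axis direction clockwise from image x
            p=w(S,u/6-.42,v/6-.42,.033)
            print('cap px',round(u/6,1),round(v/6,1),'size',round(a/6,1),round(b/6,1),'xy',p[:2].round(4),'yaw',round(91-ax,1),'depthz',w(S,u/6,v/6)[2].round(3))
    return S
E
python3 - <<'E'
from h import *
caps()
for q in ((.582,.103,79),(.457,.091,94)): go((*q[:2],.1,q[2]))
E
```

```text
cap px 270.9 241.3 size 10.3 12.6 xy [0.4568 0.0908] yaw 93.5 depthz 0.037
cap px 241.1 241.9 size 10.5 12.8 xy [0.4532 0.185 ] yaw 109.0 depthz 0.036
cap px 275.6 206.0 size 10.3 12.2 xy [0.5694 0.0798] yaw 91.0 depthz 0.036
cap px 242.3 203.2 size 12.7 10.3 xy [0.5768 0.1865] yaw 91.0 depthz 0.037
cap px 237.1 159.1 size 8.7 11.2 xy [0.7208 0.2097] yaw 126.5 depthz 0.059
t 15.05 pos [ 0.5106 -0.1139  0.1143] yaw 98.2 F [  4.6 -18.1  -4.6] w 0.0001
[0.2, 0.9, 19.2] [204.6, 101.8, 11.2] n>= 4.6
t 15.05 pos [ 0.5106 -0.1139  0.1143] yaw 98.2 F [  4.6 -18.1  -4.6] w 0.0001
[0.1, 0.9, 4.2] [210.6, -23.6, 11.1] n>= 4.2
```

```bash
python3 - <<'E'
from h import *
q=(.569,.082)
go((.5106,-.1139,.16,98.4),(*q,.12,91),(*q,.008,91))
E
```

```text
t 15.05 pos [ 0.5106 -0.1139  0.1143] yaw 98.2 F [  4.6 -18.1  -4.6] w 0.0001
[0.0, 0.9, -0.2] [-0.8, 0.0, -45.6] n>= 0.9
[0.1, 0.9, 7.2] [185.3, 85.9, -8.5] n>= 4.1
[0.1, 0.9, 7.2] [187.1, 85.9, 103.5] n>= 4.6
```

{"op": "arm_command", "data": {
  "targets": [0,0,0,-15,0,0,1,0,0,0,-15,0,-45,1,0,0,0,100,40,-45,-1,0,0,7,177,86,-45,-1,0,0,7,177,86,-30,-1,0,0,7,177,86,0,-1,0,0,7,177,86,0,-1,0,0,7,177,86,40,-1,0,0,7,177,86,40,-1,0,0,7,177,86,40,-1]
}}

```text
time: 16.05
tool_pos: [0.5673, 0.0815, 0.0733]
ee_rot: [-3.137, -0.0, 1.596]
wrist_force: [0.1, 0.7, 0.4]
width: 0.0608
finger_force: 0.0
```

```bash
python3 - <<'E'
from h import *
go((.569,.082,.009,91))
E
```

```text
t 16.05 pos [0.5673 0.0815 0.0733] yaw 91.4 F [0.1 0.7 0.4] w 0.0608
[-0.2, -0.0, 0.4] [0.4, 2.0, 64.3] n>= 1.3
```

{"op": "arm_command", "data": {
  "targets": [0,0,0,0,2,0,-1,0,0,0,0,2,20,-1,0,0,0,0,2,45,-1,0,0,0,0,2,60,-1,0,0,0,0,2,64,-1,0,0,0,0,2,64,-1,0,0,0,0,2,64,1,0,0,0,0,2,64,1,0,0,0,0,2,64,1,0,0,0,0,2,64,1,0,0,0,0,2,64,1,0,0,0,0,2,50,1,0,0,0,0,2,10,1,0,0,0,0,2,-40,1,0,0,0,0,2,-85,1,0,0,0,0,2,-85,1]
}}

```text
time: 17.65
tool_pos: [0.5753, 0.0817, 0.1698]
ee_rot: [3.124, -0.0, 1.596]
wrist_force: [0.3, -0.2, 0.6]
width: 0.0174
finger_force: 0.0
```

```bash
python3 - <<'E'
from h import *
a,b=L(33,-44)
go((a,b,.165,98.4),(a,b,.046,98.4)); print(L(-28,-44),L(33,34),L(-28,34))
E
```

```text
t 17.65 pos [0.5753 0.0817 0.1698] yaw 91.4 F [ 0.3 -0.2  0.6] w 0.0174
[1.0, 0.0, -7.0] [-404.8, -9.4, 4.4] n>= 8.1
[1.0, 0.0, -7.0] [-404.9, -11.5, 123.4] n>= 8.5
[ 0.51572803 -0.33211831] [ 0.56467916 -0.246044  ] [ 0.50433355 -0.25495507]
```

```bash
python3 - <<'E'
from h import *
s=caps();go()
a=snap('side');cv2.imwrite('pics/s1.png',cv2.resize(a['color'][240:330,240:400,::-1],None,fx=4,fy=4,interpolation=cv2.INTER_CUBIC))
E
```

```text
cap px 241.1 241.5 size 9.9 12.9 xy [0.4545 0.1851] yaw 106.9 depthz 0.037
cap px 242.3 203.2 size 10.3 12.7 xy [0.5768 0.1865] yaw 91.0 depthz 0.036
t 17.7 pos [0.5735 0.0816 0.1656] yaw 91.4 F [-0.2 -0.2 -1. ] w 0.0136
```

View pics/s1.png

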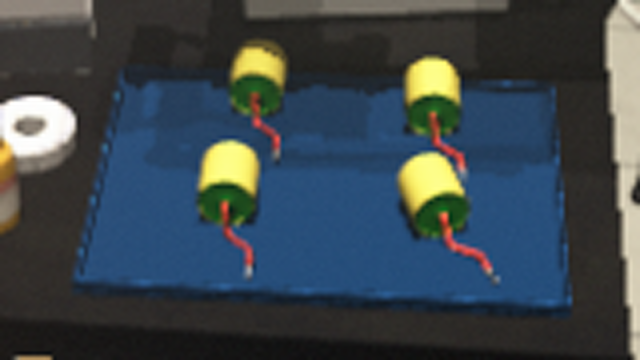

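```bash
python3 - <<'E'
from h import *
S=np.load('/tmp/side.npz');hsv=cv2.cvtColor(S['color'],cv2.COLOR_RGB2HSV)
m=cv2.inRange(hsv,(22,120,100),(35,255,255));m[:240]=0;m[:,:255]=0;m[:,390:]=0
k,l,st,ce=cv2.connectedComponentsWithStats(m)
for i in range(1,k):
    if st[i,4]>25:print(ce[i],st[i],w(S,*ce[i],.035).round(4))
go((.57,.08,.009,91))
E
```

```text
[304.31313131 255.39393939] [298 251  13  11  99] [0.5683 0.0876 0.035 ]
[347.53153153 259.53153153] [341 254  14  12 111] [0.4567 0.0946 0.035 ]
[297.30578512 281.55371901] [290 276  15  13 121] [0.5747 0.192  0.035 ]
[346.1640625 285.0625   ] [340 279  16  14 128] [0.4575 0.194  0.035 ]
t 17.75 pos [0.5718 0.0815 0.1622] yaw 91.4 F [-0.4 -0.5 -0.9] w 0.0093
[0.3, -0.0, 0.4] [-1.5, -2.6, 153.2] n>= 3.1
```

{"op": "arm_command", "data": {
  "targets": [0,0,0,0,0,40,-0.35,0,0,0,0,0,80,-0.35,0,0,0,0,0,85,-0.35,0,0,0,0,0,85,-0.35,0,0,0,0,0,85,-0.35,0,0,0,0,0,85,-0.35,0,0,0,0,0,85,-0.35,0,0,0,0,0,85,-0.35,0,0,0,0,0,120,-0.35,0,0,0,0,0,140,-0.35,0,0,0,0,0,149,-0.35,0,0,0,0,0,149,-0.35,0,0,0,0,0,149,1,0,0,0,0,0,149,1,0,0,0,0,0,149,1,0,0,0,0,0,149,1,0,0,0,0,0,149,1,0,0,0,0,0,149,1,0,0,0,0,0,149,1]
}}

```text
time: 19.65
tool_pos: [0.5714, 0.0815, 0.0113]
ee_rot: [3.14, -0.0, 1.596]
wrist_force: [-0.7, 0.3, 5.2]
width: 0.0345
finger_force: 29.9
```

```bash
python3 - <<'E'
from h import *
a,b=L(33,-44)
go((.57,.08,.165,91),(a,b,.165,98.4),(a,b,.046,98.4)); print(L(-28,-44),L(33,34),L(-28,34))
E
```

```text
t 19.65 pos [0.5714 0.0815 0.0113] yaw 91.4 F [-0.7  0.3  5.2] w 0.0345
[0.1, -0.0, 0.4] [-1.4, -1.2, -153.7] n>= 3.1
[0.1, -0.0, -7.0] [-404.7, -5.2, -153.8] n>= 8.7
[0.1, -0.0, -7.0] [-404.7, -5.3, -34.8] n>= 8.1
[ 0.51572803 -0.33211831] [ 0.56467916 -0.246044  ] [ 0.50433355 -0.25495507]
```

{"op": "arm_command", "data": {
  "targets": [0,0,0,0,0,-30,1,0,0,0,0,0,-75,1,0,0,0,-3,0,-115,1,0,0,0,-40,-1,-154,1,0,0,-2,-85,-1,-154,1,0,0,-4,-130,-2,-154,1,0,0,-7,-175,-2,-154,1,0,0,-7,-220,-3,-154,1,0,0,-7,-265,-4,-154,1,0,0,-7,-310,-5,-154,1,0,0,-7,-350,-5,-154,1,0,0,-7,-385,-5,-154,1,0,0,-7,-404.7,-5,-154,1,0,0,-7,-404.7,-5,-154,1,0,0,-7,-404.7,-5,-130,1,0,0,-7,-404.7,-5,-95,1,0,0,-7,-404.7,-5,-70,1,0,0,-7,-404.7,-5,-70,1,0,0,-7,-404.7,-5,-70,1]
}}

```text
time: 21.55
tool_pos: [0.5761, -0.3215, 0.0804]
ee_rot: [-3.141, -0.001, 1.72]
wrist_force: [0.1, -0.8, 0.0]
width: 0.0348
finger_force: 29.9
```

```bash
python3 - <<'E'
from h import *
a,b=L(33,-44)
go((a,b,.049,98.4))
E
```

```text
t 21.55 pos [ 0.5761 -0.3215  0.0804] yaw 98.5 F [ 0.1 -0.8  0. ] w 0.0348
[-0.0, -0.1, 0.1] [-1.7, -0.3, 31.4] n>= 0.6
```

{"op": "arm_command", "data": {
  "targets": [0,0,0,-1,0,12,1,0,0,0,-1,0,22,1,0,0,0,-1,0,28,1,0,0,0,-1,0,31,1,0,0,0,-1,0,31,1,0,0,0,-1,0,31,-0.15,0,0,0,-1,0,31,-0.15,0,0,0,-1,0,31,-0.15,0,0,0,-1,0,31,-0.15,0,0,0,-1,0,0,-0.15,0,0,0,-1,0,-45,-0.15,0,0,0,-1,0,-85,-0.3,0,0,0,-1,0,-85,-0.3]
}}

```text
time: 22.85
tool_pos: [0.5791, -0.3263, 0.1744]
ee_rot: [3.13, 0.01, 1.718]
wrist_force: [0.0, -0.2, 0.5]
width: 0.0608
finger_force: 0.0
```

```bash
python3 - <<'E'
from h import *
caps()
go((.577,.188,.165,91),(.577,.188,.010,91))
E
```

```text
cap px 270.9 241.3 size 10.3 12.6 xy [0.4569 0.0908] yaw 93.7 depthz 0.037
cap px 241.1 241.9 size 10.4 12.9 xy [0.4533 0.1851] yaw 109.4 depthz 0.037
cap px 403.7 204.6 size 9.8 11.5 xy [ 0.5809 -0.3283] yaw 94.8 depthz 0.076
cap px 242.3 203.2 size 10.3 12.7 xy [0.5768 0.1865] yaw 91.0 depthz 0.039
cap px 237.1 159.0 size 8.5 11.4 xy [0.7209 0.2097] yaw 125.9 depthz 0.061
t 22.9 pos [ 0.5779 -0.3255  0.1705] yaw 98.4 F [-0.4 -1.6 -0.6] w 0.0609
[0.4, 0.3, 7.4] [508.1, 74.4, 2.8] n>= 10.3
[0.4, 0.3, 7.4] [509.1, 73.3, 157.8] n>= 10.8
```

{"op": "arm_command", "data": {
  "targets": [0,0,0,45,7,0,-0.3,0,0,0,95,14,0,-0.3,0,0,0,145,21,0,-0.3,0,0,0,195,29,0,-0.3,0,0,2,244,36,0,-0.3,0,0,4,293,43,0,-0.3,0,0,7,342,51,0,-0.3,0,0,7,391,58,0,-0.3,0,0,7,440,65,0,-0.3,0,0,7,480,72,20,-0.3,0,0,7,505,75,40,-0.3,0,0,7,505,75,80,-0.3,0,0,7,505,75,85,-0.3,0,0,7,505,75,85,-0.3]
}}

```text
time: 24.3
tool_pos: [0.5741, 0.1856, 0.0773]
ee_rot: [-3.135, 0.001, 1.596]
wrist_force: [0.9, 0.2, 1.1]
width: 0.0614
finger_force: 0.0
```

```bash
python3 - <<'E'
from h import *
go((.577,.188,.010,91))
E
```

```text
t 24.3 pos [0.5741 0.1856 0.0773] yaw 91.4 F [0.9 0.2 1.1] w 0.0614
[-0.4, 0.1, 0.4] [2.4, 3.4, 67.3] n>= 1.3
```

{"op": "arm_command", "data": {
  "targets": [0,0,0,2,2,0,-0.3,0,0,0,2,2,30,-0.3,0,0,0,2,2,55,-0.3,0,0,0,2,2,68,-0.3,0,0,0,2,2,68,-0.3,0,0,0,2,2,68,1,0,0,0,2,2,68,1,0,0,0,2,2,68,1,0,0,0,2,2,68,1,0,0,0,2,2,68,1,0,0,0,2,2,68,1]
}}

```text
time: 25.4
tool_pos: [0.5789, 0.1886, 0.0137]
ee_rot: [3.139, -0.0, 1.596]
wrist_force: [-0.5, -0.2, 5.6]
width: 0.0347
finger_force: 30.0
```

```bash
python3 - <<'E'
from h import *
a,b=L(33,34)
go((.577,.188,.165,91),(a,b,.165,98.4),(a,b,.08,98.4))
E
```

```text
t 25.4 pos [0.5789 0.1886 0.0137] yaw 91.4 F [-0.5 -0.2  5.6] w 0.0347
[0.1, -0.0, 0.4] [-0.4, -1.6, -151.3] n>= 3.0
[0.1, -0.0, -7.0] [-434.0, -24.8, -151.6] n>= 9.2
[0.1, -0.0, -7.0] [-434.1, -25.0, -66.6] n>= 8.8
```

{"op": "arm_command", "data": {
  "targets": [0,0,0,0,0,-30,1,0,0,0,0,0,-75,1,0,0,0,-5,0,-115,1,0,0,0,-40,-2,-152,1,0,0,-2,-85,-5,-152,1,0,0,-4,-130,-8,-152,1,0,0,-7,-175,-10,-152,1,0,0,-7,-220,-13,-152,1,0,0,-7,-265,-16,-152,1,0,0,-7,-310,-18,-152,1,0,0,-7,-355,-21,-152,1,0,0,-7,-400,-23,-152,1,0,0,-7,-434,-25,-152,1,0,0,-7,-434,-25,-152,1,0,0,-7,-434,-25,-130,1,0,0,-7,-434,-25,-95,1,0,0,-7,-434,-25,-68,1,0,0,-7,-434,-25,-68,1,0,0,-7,-434,-25,-68,1]
}}

```text
time: 27.3
tool_pos: [0.5638, -0.2451, 0.08]
ee_rot: [-3.141, -0.001, 1.719]
wrist_force: [0.2, -1.4, -0.5]
width: 0.0348
finger_force: 30.0
```

```bash
python3 - <<'E'
from h import *
a,b=L(33,34)
go((a,b,.052,98.4))
E
```

```text
t 27.3 pos [ 0.5638 -0.2451  0.08  ] yaw 98.5 F [ 0.2 -1.4 -0.5] w 0.0348
[-0.1, -0.1, 0.1] [-1.1, 0.8, 28.0] n>= 0.6
```

{"op": "arm_command", "data": {
  "targets": [0,0,0,-1,1,12,1,0,0,0,-1,1,22,1,0,0,0,-1,1,26,1,0,0,0,-1,1,28,1,0,0,0,-1,1,28,1,0,0,0,-1,1,28,-0.15,0,0,0,-1,1,28,-0.15,0,0,0,-1,1,28,-0.15,0,0,0,-1,1,28,-0.15,0,0,0,-1,1,0,-0.15,0,0,0,-1,1,-45,-0.15,0,0,0,-1,1,-85,-0.3,0,0,0,-1,1,-85,-0.3,0,0,0,-1,1,-85,-0.3]
}}

```text
time: 28.7
tool_pos: [0.5657, -0.2474, 0.167]
ee_rot: [3.139, 0.002, 1.718]
wrist_force: [-0.8, -0.0, -1.1]
width: 0.0612
finger_force: 0.0
```

```bash
python3 - <<'E'
from h import *
caps()
go((.457,.091,.165,94),(.457,.091,.080,94))
E
```

```text
cap px 270.9 241.3 size 10.3 12.6 xy [0.4569 0.0908] yaw 93.6 depthz 0.035
cap px 241.1 241.9 size 10.4 12.8 xy [0.4533 0.185 ] yaw 109.4 depthz 0.038
cap px 376.7 208.0 size 5.8 10.3 xy [ 0.5683 -0.2424] yaw 177.2 depthz 0.071
cap px 237.2 159.0 size 8.6 11.2 xy [0.721  0.2096] yaw 126.5 depthz 0.061
t 28.75 pos [ 0.5648 -0.2468  0.1648] yaw 98.4 F [-0.6 -0.5  0.7] w 0.0611
[-0.0, -0.0, 4.4] [350.0, -57.1, -0.0] n>= 7.1
[-0.0, -0.0, 4.4] [349.9, -57.1, 85.0] n>= 7.3
```

{"op": "arm_command", "data": {
  "targets": [0,0,0,45,-7,0,-0.3,0,0,0,95,-15,0,-0.3,0,0,0,144,-23,0,-0.3,0,0,2,193,-31,0,-0.3,0,0,4,242,-39,0,-0.3,0,0,4.4,290,-47,0,-0.3,0,0,4.4,330,-54,20,-0.3,0,0,4.4,350,-57,50,-0.3,0,0,4.4,350,-57,85,-0.3,0,0,4.4,350,-57,85,-0.3,0,0,4.4,350,-57,85,-0.3]
}}

```text
time: 29.85
tool_pos: [0.456, 0.0907, 0.0787]
ee_rot: [-3.137, 0.0, 1.641]
wrist_force: [0.3, -1.1, -0.1]
width: 0.0608
finger_force: 0.0
```

```bash
python3 - <<'E'
from h import *
go((.457,.092,.010,94))
E
```

```text
t 29.85 pos [0.456  0.0907 0.0787] yaw 94.0 F [ 0.3 -1.1 -0.1] w 0.0608
[-0.3, 0.0, 0.0] [1.3, 1.4, 68.7] n>= 1.4
```

{"op": "arm_command", "data": {
  "targets": [0,0,0,1,1,0,-0.3,0,0,0,1,1,30,-0.3,0,0,0,1,1,55,-0.3,0,0,0,1,1,69,-0.3,0,0,0,1,1,69,-0.3,0,0,0,1,1,69,1,0,0,0,1,1,69,1,0,0,0,1,1,69,1,0,0,0,1,1,69,1,0,0,0,1,1,69,1,0,0,0,1,1,69,1]
}}

```text
time: 30.95
tool_pos: [0.4592, 0.092, 0.0125]
ee_rot: [3.139, 0.0, 1.641]
wrist_force: [-1.0, -0.2, 5.3]
width: 0.0347
finger_force: 30.0
```

```bash
python3 - <<'E'
from h import *
a,b=L(-28,-44)
go((a,b,.165,98.4),(a,b,.09,98.4))
E
```

```text
t 30.95 pos [0.4592 0.092  0.0125] yaw 94.0 F [-1.  -0.2  5.3] w 0.0347
[0.1, 0.0, -4.4] [-427.0, 26.9, -152.4] n>= 9.1
[0.1, 0.0, -4.4] [-427.0, 26.8, -77.4] n>= 8.7
```

{"op": "arm_command", "data": {
  "targets": [0,0,0,0,0,-30,1,0,0,0,0,0,-75,1,0,0,0,-5,0,-115,1,0,0,0,-40,3,-153,1,0,0,-2,-85,6,-153,1,0,0,-4.4,-130,9,-153,1,0,0,-4.4,-175,12,-153,1,0,0,-4.4,-220,15,-153,1,0,0,-4.4,-265,18,-153,1,0,0,-4.4,-310,21,-153,1,0,0,-4.4,-355,24,-153,1,0,0,-4.4,-400,27,-153,1,0,0,-4.4,-427,29,-153,1,0,0,-4.4,-427,29,-153,1,0,0,-4.4,-427,29,-130,1,0,0,-4.4,-427,29,-95,1,0,0,-4.4,-427,29,-80,1,0,0,-4.4,-427,29,-80,1,0,0,-4.4,-427,29,-80,1]
}}

```text
time: 32.85
tool_pos: [0.5176, -0.3315, 0.0919]
ee_rot: [3.141, 0.0, 1.719]
wrist_force: [-0.3, -0.2, 0.3]
width: 0.0344
finger_force: 30.0
```

```bash
python3 - <<'E'
from h import *
a,b=L(-27,-44)
go((a,b,.051,98.4))
E
```

```text
t 32.85 pos [ 0.5176 -0.3315  0.0919] yaw 98.5 F [-0.3 -0.2  0.3] w 0.0344
[0.0, 0.0, 0.1] [-0.3, -0.9, 40.9] n>= 0.8
```

{"op": "arm_command", "data": {
  "targets": [0,0,0,0,0,15,1,0,0,0,0,0,28,1,0,0,0,0,0,36,1,0,0,0,0,0,40.5,1,0,0,0,0,0,40.5,1,0,0,0,0,0,40.5,-0.05,0,0,0,0,0,40.5,-0.05,0,0,0,0,0,40.5,-0.05,0,0,0,0,0,40.5,-0.05,0,0,0,0,0,10,-0.05,0,0,0,0,0,-30,-0.05,0,0,0,0,0,-74,-0.3,0,0,0,0,0,-74,-0.3,0,0,0,0,0,-74,-0.3]
}}

```text
time: 34.25
tool_pos: [0.518, -0.3325, 0.1673]
ee_rot: [3.139, 0.003, 1.718]
wrist_force: [-0.5, -0.3, -0.8]
width: 0.0609
finger_force: 0.0
```

```bash
python3 - <<'E'
from h import *
caps()
go((.455,.187,.165,109),(.455,.187,.080,109))
E
```

```text
cap px 241.1 241.9 size 10.4 12.8 xy [0.4532 0.1852] yaw 109.4 depthz 0.038
cap px 406.9 224.1 size 8.5 8.8 xy [ 0.5185 -0.3381] yaw 98.1 depthz 0.072
cap px 379.6 208.0 size 10.3 11.8 xy [ 0.5687 -0.2519] yaw 98.8 depthz 0.076
cap px 402.4 205.1 size 10.2 8.8 xy [ 0.5792 -0.3243] yaw 1.0 depthz 0.073
cap px 237.3 158.9 size 8.5 11.1 xy [0.7212 0.2093] yaw 125.6 depthz 0.066
t 34.3 pos [ 0.5171 -0.3319  0.1651] yaw 98.4 F [-1.   0.2 -0.4] w 0.0611
[0.0, -0.0, -10.6] [522.4, 14.6, 0.1] n>= 10.5
[0.0, -0.0, -10.6] [522.4, 14.6, 85.1] n>= 10.6
```

{"op": "arm_command", "data": {
  "targets": [0,0,0,45,1,0,-0.3,0,0,0,95,3,0,-0.3,0,0,0,144,4,0,-0.3,0,0,0,193,5,0,-0.3,0,0,-4,242,7,0,-0.3,0,0,-8,290,8,0,-0.3,0,0,-10.6,338,9,0,-0.3,0,0,-10.6,386,11,0,-0.3,0,0,-10.6,434,12,0,-0.3,0,0,-10.6,482,14,0,-0.3,0,0,-10.6,522,14.6,20,-0.3,0,0,-10.6,522,14.6,50,-0.3,0,0,-10.6,522,14.6,85,-0.3,0,0,-10.6,522,14.6,85,-0.3,0,0,-10.6,522,14.6,85,-0.3]
}}

```text
time: 35.8
tool_pos: [0.4538, 0.1861, 0.0787]
ee_rot: [-3.137, -0.0, 1.903]
wrist_force: [-0.8, -0.3, 0.9]
width: 0.061
finger_force: 0.0
```

```bash
python3 - <<'E'
from h import *
go((.454,.187,.010,109))
E
```

```text
t 35.8 pos [0.4538 0.1861 0.0787] yaw 109.0 F [-0.8 -0.3  0.9] w 0.061
[-0.2, -0.0, 0.0] [0.8, 0.8, 68.7] n>= 1.4
```

{"op": "arm_command", "data": {
  "targets": [0,0,0,1,0,0,-0.3,0,0,0,1,0,30,-0.3,0,0,0,1,0,55,-0.3,0,0,0,1,0,69,-0.3,0,0,0,1,0,69,-0.3,0,0,0,1,0,69,1,0,0,0,1,0,69,1,0,0,0,1,0,69,1,0,0,0,1,0,69,1,0,0,0,1,0,69,1,0,0,0,1,0,69,1]
}}

```text
time: 36.9
tool_pos: [0.4556, 0.1877, 0.0125]
ee_rot: [3.14, 0.0, 1.903]
wrist_force: [-0.9, -0.1, 5.2]
width: 0.0351
finger_force: 30.0
```

```bash
python3 - <<'E'
from h import *
a,b=L(-27,34)
go((a,b,.165,98.4),(a,b,.09,98.4))
E
```

```text
t 36.9 pos [0.4556 0.1877 0.0125] yaw 109.0 F [-0.9 -0.1  5.2] w 0.0351
[0.1, -0.0, 10.6] [-434.6, -97.0, -152.7] n>= 9.4
[0.1, -0.0, 10.6] [-434.5, -97.2, -77.7] n>= 9.0
```

{"op": "arm_command", "data": {
  "targets": [0,0,0,0,0,-30,1,0,0,0,0,0,-75,1,0,0,0,-5,-1,-115,1,0,0,0,-40,-9,-153,1,0,0,3,-85,-19,-153,1,0,0,7,-130,-29,-153,1,0,0,10.6,-175,-39,-153,1,0,0,10.6,-220,-49,-153,1,0,0,10.6,-265,-59,-153,1,0,0,10.6,-310,-69,-153,1,0,0,10.6,-355,-79,-153,1,0,0,10.6,-400,-89,-153,1,0,0,10.6,-434.5,-96.5,-153,1,0,0,10.6,-434.5,-96.5,-153,1,0,0,10.6,-434.5,-96.5,-130,1,0,0,10.6,-434.5,-96.5,-95,1,0,0,10.6,-434.5,-96.5,-80,1,0,0,10.6,-434.5,-96.5,-80,1,0,0,10.6,-434.5,-96.5,-80,1]
}}

```text
time: 38.8
tool_pos: [0.5056, -0.2543, 0.0919]
ee_rot: [3.141, 0.0, 1.719]
wrist_force: [0.4, 0.1, -0.2]
width: 0.035
finger_force: 30.0
```

```bash
python3 - <<'E'
from h import *
a,b=L(-27,34)
go((a,b,.051,98.4))
E
```

```text
t 38.8 pos [ 0.5056 -0.2543  0.0919] yaw 98.5 F [ 0.4  0.1 -0.2] w 0.035
[0.0, 0.0, 0.1] [-0.5, -0.4, 40.9] n>= 0.8
```

{"op": "arm_command", "data": {
  "targets": [0,0,0,0,0,15,1,0,0,0,0,0,28,1,0,0,0,0,0,36,1,0,0,0,0,0,40.5,1,0,0,0,0,0,40.5,1,0,0,0,0,0,40.5,-0.05,0,0,0,0,0,40.5,-0.05,0,0,0,0,0,40.5,-0.05,0,0,0,0,0,40.5,-0.05,0,0,0,0,0,10,-0.05,0,0,0,0,0,-30,-0.05,0,0,0,0,0,-74,1,0,0,0,45,7,-74,1,0,0,0,90,14,-74,1,0,0,0,135,20,-74,1,0,0,0,181,27,-74,1,0,0,0,181,27,-74,1,0,0,0,181,27,-74,1]
}}

```text
time: 40.6
tool_pos: [0.5055, -0.0711, 0.1656]
ee_rot: [3.141, 0.001, 1.72]
wrist_force: [0.7, -0.9, -0.5]
width: 0.0005
finger_force: 0.0
```

```bash
python3 - <<'E'
from h import *
s=caps();cv2.imwrite('pics/c6.png',cv2.resize(s['color'][160:280,295:495,::-1],None,fx=4,fy=4,interpolation=cv2.INTER_CUBIC))
a,b=L(0,215);go((a,b,.165,98.4),(a,b,.114,98.4))
E
```

```text
cap px 381.9 227.0 size 10.3 11.9 xy [ 0.5081 -0.2591] yaw 99.1 depthz 0.073
cap px 406.8 223.6 size 10.5 11.5 xy [ 0.5201 -0.3378] yaw 98.6 depthz 0.075
cap px 379.5 207.9 size 10.2 11.8 xy [ 0.5688 -0.2513] yaw 98.7 depthz 0.074
cap px 404.0 204.8 size 10.2 11.7 xy [ 0.5802 -0.3292] yaw 97.3 depthz 0.072
t 40.65 pos [ 0.5055 -0.0721  0.1655] yaw 98.5 F [ 0.2 -0.  -0.1] w 0.0005
[0.0, 0.1, 0.1] [0.3, 0.1, 0.5] n>= 0.0
[0.0, 0.1, 0.1] [0.4, 0.1, 51.5] n>= 1.0
```

View pics/c6.png

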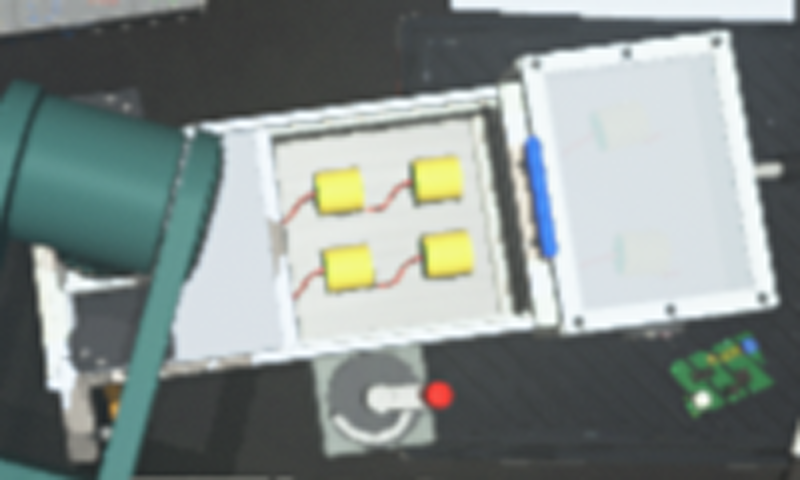

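{"op": "arm_command", "data": {
  "targets": [0,0,0,0,0,30,1,0,0,0,0,0,51,1,0,0,0,0,0,51,1,0,0,0,-7,0,51,1,0,0,0,-14,0,51,1,0,0,0,-24,0,51,1,0,0,0,-36,0,51,1,0,0,0,-48,0,51,1,0,0,0,-60,0,51,1,0,0,0,-72,0,51,1,0,0,0,-84,0,51,1,0,0,0,-96,0,51,1,0,0,0,-108,0,51,1,0,0,0,-120,0,51,1,0,0,0,-132,0,51,1,0,0,0,-144,0,51,1,0,0,0,-154,0,51,1,0,0,0,-162,0,51,1,0,0,0,-167,0,51,1,0,0,0,-167,0,51,1]
}}

```text
time: 42.65
tool_pos: [0.5297, -0.238, 0.114]
ee_rot: [-3.141, 0.001, 1.717]
wrist_force: [-0.0, -0.2, -0.2]
width: 0.0001
finger_force: 0.0
```

{"op": "arm_command", "data": {
  "targets": [0,0,0,-4,0,0,1,0,0,0,-7,0,0,1,0,0,0,-10,0,0,1,0,0,0,-12,0,0,1,0,0,0,-12,0,0,1]
}}

```text
time: 43.15
tool_pos: [0.5313, -0.2483, 0.114]
ee_rot: [-3.141, -0.002, 1.718]
wrist_force: [-2.1, 3.3, 0.1]
width: 0.0
finger_force: 1.6
```

```bash
python3 - <<'E'
from h import *
a,b=L(0,36);go((a,b,.114,98.4))
E
```

```text
t 43.15 pos [ 0.5313 -0.2483  0.114 ] yaw 98.4 F [-2.1  3.3  0.1] w 0.0
[-0.1, -0.1, 0.0] [-0.7, 0.4, -0.0] n>= 0.0
```

{"op": "arm_command", "data": {
  "targets": [0,0,0,-2,0,0,1,0,0,0,-4,0,0,1,0,0,0,-4,0,0,1]
}}

```text
time: 43.45
tool_pos: [0.5317, -0.2511, 0.114]
ee_rot: [-3.14, -0.004, 1.719]
wrist_force: [-3.9, 5.7, 0.8]
width: 0.0004
finger_force: 3.1
```

```bash
python3 - <<'E'
from h import *
q=(.407,-.3105)
go((*q,.2,98.4),(*q,.127,98.4))
E
```

```text
t 43.45 pos [ 0.5317 -0.2511  0.114 ] yaw 98.5 F [-3.9  5.7  0.8] w 0.0004
[-0.1, -0.2, 0.1] [-40.1, -132.2, -86.0] n>= 3.3
[-0.1, -0.2, 0.1] [-40.4, -132.1, -13.0] n>= 2.8
```

{"op": "arm_command", "data": {
  "targets": [0,0,0,6,0,0,1,0,0,0,6,0,-45,1,0,0,0,6,0,-86,1,0,0,0,6,60,-86,0,0,0,0,6,60,-86,0,0,0,0,6,60,-86,0]
}}

```text
time: 44.05
tool_pos: [0.5919, -0.2381, 0.1994]
ee_rot: [-3.141, 0.001, 1.719]
wrist_force: [-0.6, -0.1, 0.2]
width: 0.0212
finger_force: 0.0
```

```bash
python3 - <<'E'
from h import *
s=np.load('/tmp/top.npz');print(w(s,404.6,258.8,.159))
s=snap('top');cv2.imwrite('pics/c7.png',cv2.resize(s['color'][160:280,295:495,::-1],None,fx=4,fy=4,interpolation=cv2.INTER_CUBIC))
q=w(s,404.6,258.8,.159)[:2]
go((*q,.2,98.4),(*q,.127,98.4))
E
```

```text
[ 0.40594122 -0.30983919  0.159     ]
t 44.1 pos [ 0.5907 -0.2382  0.1992] yaw 98.5 F [-0.6 -0.7 -0.7] w 0.0251
[-0.1, 0.0, 0.1] [-43.6, -193.3, -0.4] n>= 4.0
[-0.1, 0.0, 0.1] [-43.6, -193.2, 72.6] n>= 4.2
```

View pics/c7.png

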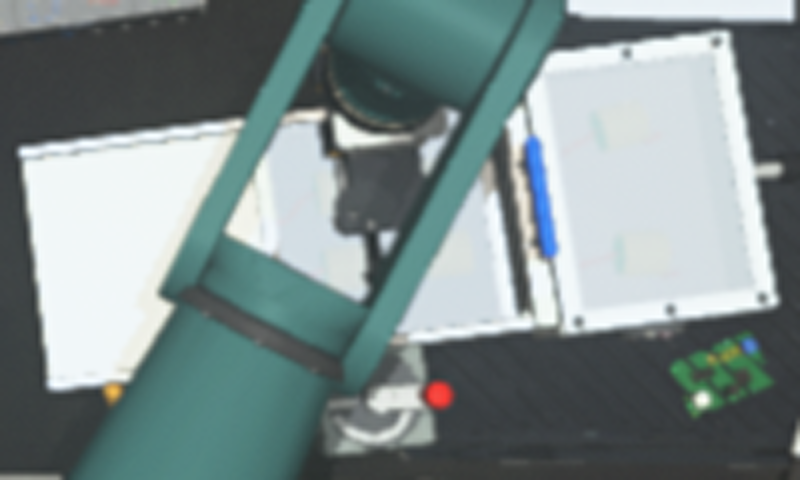

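{"op": "arm_command", "data": {
  "targets": [0,0,0,-44,-60,0,-0.2,0,0,0,-44,-105,0,-0.2,0,0,0,-44,-150,0,-0.2,0,0,0,-44,-193,0,-0.2,0,0,0,-44,-193,0,-0.2,0,0,0,-44,-193,0,-0.2,0,0,0,-44,-193,40,-0.2,0,0,0,-44,-193,65,-0.2,0,0,0,-44,-193,73,-0.2,0,0,0,-44,-193,73,-0.2,0,0,0,-44,-193,73,1,0,0,0,-44,-193,73,1,0,0,0,-44,-193,73,1,0,0,0,-44,-193,73,1,0,0,0,-44,-193,73,1,0,0,0,-44,-193,73,1,0,0,0,-44,-193,73,1]
}}

```text
time: 45.8
tool_pos: [0.4066, -0.3101, 0.1277]
ee_rot: [3.141, 0.001, 1.718]
wrist_force: [-0.2, 0.2, 1.2]
width: 0.0173
finger_force: 30.0
```

{"op": "arm_command", "data": {
  "targets": [0,0,0,0.5,-6.3,0,1,0,0,0,2.2,-12.3,0,1,0,0,0,4.8,-18,0,1,0,0,0,8.4,-23.1,0,1,0,0,0,12.9,-27.6,0,1,0,0,0,18,-31.2,0,1,0,0,0,18,-31.2,0,1]
}}

```text
time: 46.5
tool_pos: [0.3725, -0.2984, 0.1277]
ee_rot: [3.141, 0.004, 1.717]
wrist_force: [0.1, -4.2, 0.0]
width: 0.0142
finger_force: 27.5
```

```bash
python3 - <<'E'
from h import *
go()
c=np.array([.4022,-.2743])
d=np.array(robot.get_obs()['tool_pos'][:2])-c;print(np.linalg.norm(d),np.degrees(np.arctan2(d[1],d[0])))
E
```

```text
t 46.5 pos [ 0.3725 -0.2984  0.1277] yaw 98.4 F [ 0.1 -4.2  0. ] w 0.0142
0.03824978575567003 -140.90469879809123
```

{"op": "arm_command", "data": {
  "targets": [0,0,0,0,0,0,-0.2,0,0,0,0,0,0,-0.2,0,0,0,0,0,0,-0.2,0,0,0,0,0,0,-0.2,0,0,0,0,0,-45,-0.2,0,0,0,0,0,-80,-0.2,0,0,0,45,40,-80,-0.2,0,0,0,75,80,-80,-0.2,0,0,0,105,120,-80,-0.2,0,0,0,130,160,-80,-0.2,0,0,0,130,195,-80,-0.2,0,0,0,130,195,-80,-0.2,0,0,0,130,195,-80,-0.2]
}}

```text
time: 47.8
tool_pos: [0.5467, -0.1388, 0.2062]
ee_rot: [-3.139, -0.001, 1.72]
wrist_force: [0.6, -0.3, 0.8]
width: 0.0564
finger_force: 0.0
```

```bash
cat >> h.py <<'E'
def post():
    s=snap('top');hsv=cv2.cvtColor(s['color'],cv2.COLOR_RGB2HSV)
    m=cv2.inRange(hsv,(0,150,90),(6,255,255))|cv2.inRange(hsv,(174,150,90),(180,255,255));m[:230]=0;m[300:]=0;m[:,:340]=0;m[:,440:]=0
    k,l,st,ce=cv2.connectedComponentsWithStats(m)
    for i in range(1,k):
        if st[i,4]>8:
            q=w(s,*ce[i],.159)[:2];d=q-[.4022,-.2743];print('post',q.round(4),st[i,4],'r',np.hypot(*d).round(4),'phi',np.degrees(np.arctan2(d[1],d[0])).round(1))
    return s
E
python3 - <<'E'
from h import *
post();go()
E
```

```text
post [ 0.371  -0.2855] 28 r 0.0331 phi -160.2
t 47.85 pos [ 0.5461 -0.1394  0.2068] yaw 98.4 F [-0.3  0.8  0.3] w 0.0562
```

```bash
python3 - <<'E'
from h import *
go((.3695,-.2865,.2,20),(.3695,-.2865,.127,20))
# arc plan from phi=-160 in tool frame with yaw 20 (tool x=(c,s), y=(s,-c))
a0=-160;Yw=np.radians(20);tx=np.array([np.cos(Yw),np.sin(Yw)]);ty=np.array([np.sin(Yw),-np.cos(Yw)])
u=lambda p:36*np.array([np.cos(np.radians(p)),np.sin(np.radians(p))])
for k in range(1,16):
    p=a0-8*k;d=u(p)-u(a0);print(p,round(d@tx,1),round(d@ty,1),end='; ')
E
```

```text
t 47.85 pos [ 0.5461 -0.1394  0.2068] yaw 98.4 F [-0.3  0.8  0.3] w 0.0562
[-0.1, 0.0, 78.4] [-119.6, -196.3, 7.0] n>= 9.1
[-0.1, 0.0, 78.4] [-119.6, -196.2, 80.0] n>= 9.1
-168 0.4 -5.0; -176 1.4 -9.9; -184 3.1 -14.6; -192 5.5 -19.1; -200 8.4 -23.1; -208 11.9 -26.8; -216 15.9 -29.8; -224 20.2 -32.4; -232 24.9 -34.2; -240 29.7 -35.5; -248 34.7 -36.0; -256 39.8 -35.8; -264 44.7 -34.9; -272 49.5 -33.4; -280 54.0 -31.2;
```

{"op": "arm_command", "data": {
  "targets": [0,0,8,-12,-20,7,0,0,0,16,-24,-40,7,0,0,0,24,-36,-60,7,0,0,0,32,-48,-80,7,0,0,0,40,-60,-100,7,0,0,0,48,-72,-120,7,0,0,0,56,-84,-140,7,0,0,0,64,-96,-160,7,0,0,0,72,-108,-180,7,0.3,0,0,78.4,-119.6,-196,7,0.3,0,0,78.4,-119.6,-196,7,0.3,0,0,78.4,-119.6,-196,7,0.3]
}}

```text
time: 49.05
tool_pos: [0.3695, -0.2866, 0.2008]
ee_rot: [3.141, -0.001, 0.349]
wrist_force: [-0.7, 0.3, 0.1]
width: 0.0328
finger_force: 0.0
```

```bash
python3 - <<'E'
from h import *
go((.3695,-.2865,.127,20))
print(np.round(robot.get_obs()['joint_positions'],2))
E
```

```text
t 49.05 pos [ 0.3695 -0.2866  0.2008] yaw 20.0 F [-0.7  0.3  0.1] w 0.0328
[0.0, -0.1, 0.0] [-0.0, -0.1, 73.8] n>= 1.5
[-0.78 -0.1   1.56  0.    1.67  0.44]
```

{"op": "arm_command", "data": {
  "targets": [0,0,0,0,0,40,0.3,0,0,0,0,0,65,0.3,0,0,0,0,0,73,0.3,0,0,0,0,0,73,0.5,0,0,0,0,0,73,0.5,0,0,8,0.4,-5,73,0.5,0,0,16,1.4,-9.9,73,0.5,0,0,24,3.1,-14.6,73,0.5,0,0,32,5.5,-19.1,73,0.5,0,0,40,8.4,-23.1,73,0.5,0,0,48,11.9,-26.8,73,0.5,0,0,56,15.9,-29.8,73,0.5,0,0,56,15.9,-29.8,73,0.5]
}}

```text
time: 50.35
tool_pos: [0.3742, -0.2543, 0.1293]
ee_rot: [3.138, -0.001, -0.63]
wrist_force: [-4.2, -1.5, 1.5]
width: 0.0238
finger_force: 2.1
```

```bash
python3 - <<'E'
from h import *
go()
d=np.array(robot.get_obs()['tool_pos'][:2])-[.4022,-.2743];print(np.hypot(*d),np.degrees(np.arctan2(d[1],d[0])))
# next, tool frame at yaw -36, phi -216
a0=-216;Yw=np.radians(-36);tx=np.array([np.cos(Yw),np.sin(Yw)]);ty=np.array([np.sin(Yw),-np.cos(Yw)])
u=lambda p:36*np.array([np.cos(np.radians(p)),np.sin(np.radians(p))])
for k in range(1,10):
    p=a0-7*k;dd=u(p)-u(a0);print(p,round(dd@tx,1),round(dd@ty,1),end='; ')
E
```

```text
t 50.35 pos [ 0.3742 -0.2543  0.1293] yaw -36.1 F [-4.2 -1.5  1.5] w 0.0238
0.034446937494283826 144.48352297479656
-223 0.3 -4.4; -230 1.1 -8.7; -237 2.4 -12.9; -244 4.2 -16.9; -251 6.5 -20.6; -258 9.2 -24.1; -265 12.4 -27.2; -272 15.9 -29.8; -279 19.7 -32.1;
```

{"op": "arm_command", "data": {
  "targets": [0,0,7,0.3,-4.4,0,0.5,0,0,14,1.1,-8.7,0,0.5,0,0,21,2.4,-12.9,0,0.5,0,0,28,4.2,-16.9,0,0.5,0,0,32,6.5,-20.6,0,0.5,0,0,36,9.2,-24.1,0,0.5,0,0,38,12.4,-27.2,0,0.5,0,0,38,12.4,-27.2,0,0.5]
}}

```text
time: 51.15
tool_pos: [0.4005, -0.238, 0.1288]
ee_rot: [3.14, 0.0, -1.291]
wrist_force: [-4.5, 1.3, 1.2]
width: 0.0236
finger_force: 1.8
```

```bash
python3 - <<'E'
from h import *
go()
d=np.array(robot.get_obs()['tool_pos'][:2])-[.4022,-.2743];print(np.hypot(*d),np.degrees(np.arctan2(d[1],d[0])))
x=np.radians(robot.get_obs()['ee_rot'][2]*57.2958);Yw=x;print('world +lock x in tool', np.array([np.cos(Y),np.sin(Y)])@[np.cos(Yw),np.sin(Yw)],np.array([np.cos(Y),np.sin(Y)])@[np.sin(Yw),-np.cos(Yw)],np.round(robot.get_obs()['joint_positions'][5],2))
E
```

```text
t 51.15 pos [ 0.4005 -0.238   0.1288] yaw -74.0 F [-4.5  1.3  1.2] w 0.0236
0.03630441423542681 92.68214954121264
world +lock x in tool 0.1329082798114278 -0.991128341415766 2.2
```

{"op": "arm_command", "data": {
  "targets": [0,0,0,0,-1,0,0.5,0,0,0,0,-2,0,0.5,0,0,0,0.5,-3.5,0,0.5,0,0,0,0.5,-3.5,0,0.5]
}}

```text
time: 51.55
tool_pos: [0.402, -0.2376, 0.1287]
ee_rot: [3.136, 0.002, -1.291]
wrist_force: [-10.1, 1.9, 4.8]
width: 0.0235
finger_force: 4.4
```

{"op": "arm_command", "data": {
  "targets": [0,0,0,0,-2,0,0.5,0,0,0,0,-3,0,0.5,0,0,0,0,-3,0,0.5]
}}

```text
time: 51.85
tool_pos: [0.4021, -0.2375, 0.1285]
ee_rot: [3.129, 0.002, -1.292]
wrist_force: [-16.5, 1.7, 7.2]
width: 0.0234
finger_force: 8.1
```

{"op": "arm_command", "data": {
  "targets": [0,0,0,0,7,0,0.2,0,0,0,0,7,0,0.2,0,0,0,0,7,-40,0.2,0,0,0,0,7,-90,0.2,0,0,0,0,7,-90,0.2,0,0,0,0,7,-90,0.2]
}}

```text
time: 52.45
tool_pos: [0.4023, -0.2397, 0.2197]
ee_rot: [-3.137, -0.005, -1.29]
wrist_force: [-0.1, 0.6, 0.3]
width: 0.0378
finger_force: 0.0
```

```bash
python3 - <<'E'
from h import *
go((.5,-.4,.21,-81.6),(.551,-.388,.21,8.4),(.551,-.388,.21,-171.6));print(np.round(robot.get_obs()['joint_positions'],2))
E
```

```text
t 52.45 pos [ 0.4023 -0.2397  0.2197] yaw -73.9 F [-0.1  0.6  0.3] w 0.0378
[-0.3, -0.2, 7.7] [181.1, -49.5, 10.7] n>= 3.8
[-0.0, -0.4, -82.3] [183.6, -101.8, 10.9] n>= 9.6
[-0.4, 0.0, 97.7] [183.6, -101.8, 10.9] n>= 11.4
[-0.66 -0.1   1.53  0.    1.71  2.2 ]
```

{"op": "arm_command", "data": {
  "targets": [0,0,-8,20,-11,10,0.2,0,0,-16,40,-22,10,0.2,0,0,-24,60,-33,10,0.2,0,0,-32,80,-44,10,0.2,0,0,-40,100,-55,10,0.2,0,0,-48,120,-66,10,0.2,0,0,-56,140,-77,10,0.2,0,0,-64,160,-88,10,0.2,0,0,-72,180,-99,10,0.2,0,0,-80,183.5,-101.8,10,0.2,0,0,-82.3,183.5,-101.8,10,0.2,0,0,-82.3,183.5,-101.8,10,0.2,0,0,-82.3,183.5,-101.8,10,0.2]
}}

```text
time: 53.75
tool_pos: [0.549, -0.3867, 0.2056]
ee_rot: [-3.14, 0.001, 0.145]
wrist_force: [-0.7, 0.1, -0.0]
width: 0.0378
finger_force: 0.0
```

```bash
python3 - <<'E'
from h import *
s=post();cv2.imwrite('pics/c8.png',cv2.resize(s['color'][160:280,295:495,::-1],None,fx=4,fy=4,interpolation=cv2.INTER_CUBIC))
go((.551,-.388,.128,8.4))
E
```

```text
t 53.8 pos [ 0.549  -0.3868  0.2061] yaw 8.3 F [ 0.6 -0.7  0.3] w 0.0375
[-0.1, 0.0, -0.1] [1.8, 1.6, 78.1] n>= 1.6
```

View pics/c8.png

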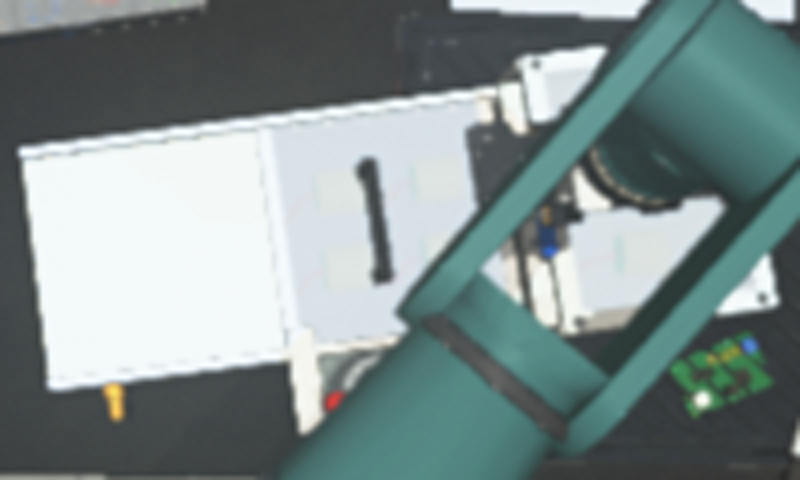

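{"op": "arm_command", "data": {
  "targets": [0,0,0,1,1,40,0.2,0,0,0,1,1,65,0.2,0,0,0,1,1,77,0.2,0,0,0,1,1,77,0.2,0,0,0,1,1,77,1,0,0,0,1,1,77,1,0,0,0,1,1,77,1,0,0,0,1,1,77,1,0,0,0,1,1,77,1,0,0,0,1,1,77,1]
}}

```text
time: 54.8
tool_pos: [0.5508, -0.3861, 0.1324]
ee_rot: [-3.139, -0.002, 0.147]
wrist_force: [-1.4, 5.3, 4.7]
width: 0.0115
finger_force: 30.0
```

```bash
python3 - <<'E'
from h import *
go()
E
```

```text
t 54.8 pos [ 0.5508 -0.3861  0.1324] yaw 8.4 F [-1.4  5.3  4.7] w 0.0115
```

Gripped (12 mm bar). Raise about 50 mm, slowly.

{"op": "arm_command", "data": {
  "targets": [0,0,0,0,0,-4,1,0,0,0,0,0,-9,1,0,0,0,0,0,-14,1,0,0,0,0,0,-19,1,0,0,0,0,0,-24,1,0,0,0,0,0,-29,1,0,0,0,0,0,-34,1,0,0,0,0,0,-39,1,0,0,0,0,0,-44,1,0,0,0,0,0,-48,1,0,0,0,0,0,-51,1,0,0,0,0,0,-53,1,0,0,0,0,0,-53,1]
}}

```text
time: 56.1
tool_pos: [0.5506, -0.386, 0.1806]
ee_rot: [-3.136, 0.001, 0.147]
wrist_force: [2.0, 4.7, -9.0]
width: 0.0119
finger_force: 30.0
```

```bash
python3 - <<'E'
from h import *
go()
E
```

```text
t 56.1 pos [ 0.5506 -0.386   0.1806] yaw 8.4 F [ 2.   4.7 -9. ] w 0.0119
```

{"op": "arm_command", "data": {
  "targets": [0,0,0,0,0,-2,1,0,0,0,0,0,-4,1,0,0,0,0,0,-4,1]
}}

```text
time: 56.4
tool_pos: [0.5505, -0.3859, 0.1806]
ee_rot: [-3.133, 0.003, 0.147]
wrist_force: [5.4, 2.6, -16.4]
width: 0.0118
finger_force: 30.0
```

{"op": "arm_command", "data": {
  "targets": [0,0,0,0,0,3,0.3,0,0,0,0,0,3,0.3,0,0,0,0,0,3,0.3,0,0,0,0,0,3,0.3,0,0,0,0,0,-30,0.3,0,0,0,0,0,-70,0.3,0,0,0,-40,0,-80,0.3,0,0,0,-85,-45,-80,0.3,0,0,0,-85,-90,-80,0.3,0,0,0,-85,-135,-80,0.3,0,0,0,-85,-180,-80,0.3,0,0,0,-85,-225,-80,0.3,0,0,0,-85,-270,-80,0.3,0,0,0,-85,-315,-80,0.3,0,0,0,-85,-360,-80,0.3,0,0,0,-85,-360,-80,0.3,0,0,0,-85,-360,-80,0.3]
}}

```text
time: 58.1
tool_pos: [0.4142, -0.0439, 0.2687]
ee_rot: [3.14, -0.003, 0.147]
wrist_force: [0.7, 0.5, -0.0]
width: 0.0329
finger_force: 0.0
```

```bash
python3 - <<'E'
from h import *
s=post();cv2.imwrite('pics/c9.png',cv2.resize(s['color'][150:280,225:495,::-1],None,fx=2.9,fy=2.9,interpolation=cv2.INTER_CUBIC))
go()
hsv=cv2.cvtColor(s['color'],cv2.COLOR_RGB2HSV);m=cv2.inRange(hsv,(105,170,90),(125,255,255));m[:,:410]=0;m[:,460:]=0;m[:180]=0;m[240:]=0
v,u=np.nonzero(m);print(len(u),u.mean(),v.mean(),np.median([w(s,a,b)[2] for a,b in zip(u,v)]),np.percentile([w(s,a,b)[2] for a,b in zip(u,v)],80))
E
```

```text
post [ 0.3998 -0.237 ] 26 r 0.0374 phi 93.6
t 58.15 pos [ 0.4143 -0.0447  0.2682] yaw 8.3 F [-0.6  0.6 -0.1] w 0.0326
67 433.6119402985075 206.955223880597 0.19878748306995253 0.19944131299567897
```

View pics/c9.png

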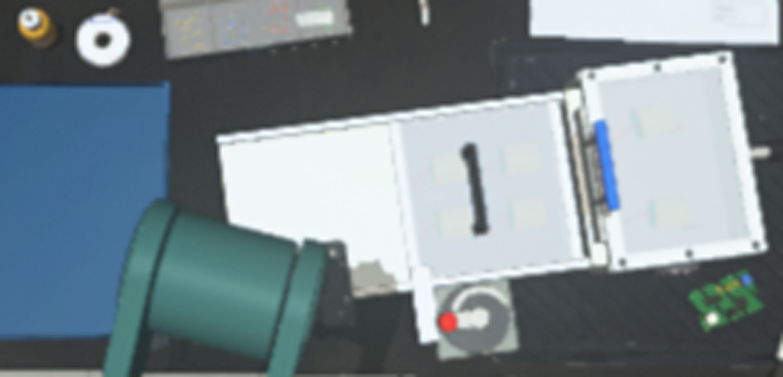

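The gate handle top reads 0.199 m, so the gate is fully raised. The hatch bar is back at its starting pixel (389, 215), the crank is locked and all four capacitors show through the hatch.

```bash
python3 -c "
from bench import robot
print(robot.close_job())"
```

```text
the job is handed in; nothing more can be done
None
```

I loaded all four capacitors flat in the chamber, shut the hatch and locked it with the cam. I then raised the inner gate to its top and handed the job in at about 58 s; no verdict came back.

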